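# Pin the hold-down over the two battens

## Robot

A 6-joint arm with a two-finger parallel gripper is mounted at the origin on the work surface. World frame = base frame: x ahead of the robot, y to its left, z up, the work surface at z = 0. Lengths are in mm, angles in rad, forces in N, time in s.
With the tool pointing down it reaches from about 400 to 825 mm from the base axis. Payload 7 kg.
Tool frame: the origin (TCP) lies at the very end of the fingers, on their centre line; the grasp point (between the pads) lies 19 mm behind it; z points along the fingers, y is the line along which they close (so a half turn about z gives the same grasp; the last joint's range is limited). The gripper opens to 88 mm and grips with 3 to 60 N. Pads are 19 mm wide; open, the fingers measure 130 mm over their backs; the gripper's body (78 mm by 193 mm) begins 47 mm behind the grasp point.
Start: joints at [1.53, 0.359, 0.012, 0, -1.224, -0.288], TCP at [217.971, 638.815, 226.561] pointing down, gripper open.
Joint ranges: [-3.07, 3.07], [-1.43, 2.12], [-1.02, 1.25], [-3.03, 1.67], [-3.05, -0], [-3.03, 3.03]. Speed limits (rad/s): [2.39, 2.39, 3.01, 3.14, 3.14, 3.14].

## Interface

Orientations are given as a unit quaternion [x, y, z, w].
In Python, from plant import bot gives the robot as it stands. Calls block until the motion is done:
- bot.move_ptp(position, orientation): joint-space move of the TCP to a pose.
- bot.line_to(position, velocity=150, ori=None): straight line of the TCP; ori=None keeps the orientation; velocity is the mean speed in mm/s.
- bot.move_joints(angles): joint-space move.
- bot.move_gripper(opening, force=None): finger opening in mm; force is the grip in N (None keeps the last); returns when the fingers have stopped.
- bot.pause(seconds).
- bot.solve_ik(position, orientation): joint angles nearest the present ones, or None.
- bot.read_state(): the state.
- bot.camera(name): name is "side" or "top" or "wrist"; returns the picture (420x560x3 uint8, red, green, blue); there is no depth.
- bot.get_calibration(name): a dict with "fx", "fy", "cx", "cy" (pixels), "view" (4x4, takes a point from world to camera coordinates); the wrist camera has in their place "T_tool_cam" (4x4, takes a point from camera to tool coordinates, whose origin is the TCP and whose axes are the flange's). Camera axes: x right, y up, looking along -z (the intrinsics and any distortion apply to the point x, -y, -z); pixel columns grow to the right and rows downward; lengths in mm; the calibration is good to about 2 mm. A picture is of the moment at which its call begins: read the wrist's pose just before it. get_calibration takes no time and is no camera call.
A pose or a line that the arm cannot do raises bot.Unreachable and nothing moves.
- bot.close_job(): hands the job in; it is judged then, once.
The state is a dict: "t": time; "joint_pos": joint angles; "qvel": joint speeds; "tau": joint torques, N m; "tcp_pos": TCP position; "eef_rot": TCP orientation; "contact_force": force on the tool from outside, world axes, zero at the start; "moment": the same for the moment, N m; "width": finger opening in mm; "finger_force": force on a finger pad.
Only numpy, scipy, OpenCV 4.12 (cv2) and the standard library are available. Lean on these libraries where they do the work, as an engineer would, in place of code of your own. Each camera call takes 0.05 s, during which the arm holds its last target. There are 200 camera calls.

## Task

Two bolted-down hold-downs stand on the finishing table, each with a steel linch pin half drawn out of its post and the pin's sprung ring standing up; one holds a pair of wooden battens under its strap, the other is empty. On the one with the battens, push the linch pin all the way through its post by the knob on its head, and only then flip its ring over the top of the post and press it down flat over the pin's far end. Leave the empty hold-down's pin and ring as they are.

Things in the scene. Friction and masses are not known exactly. Their poses are not given: they have to be found in the camera images.
- clamp_knob (a point): Centre of the flat back of the linch pin's knob (disc 28 mm across, 12 thick) on the hold-down with two brown battens (260 x 54 x 30) under its grey strap. x: level, along the pin, the way to push; z: up. Pin level, 60 above the table, 12 thick. Ring hinge (50 long along y) on the pin axis 34 ahead of this face, pin tip 42 ahead of the hinge. Battens' top 22 below the axis, strap's top 8 below.
- clamp_pin (a joint): How far that pin is in, m: 0 drawn out, 0.030 home at a hard stop; starts at 0.002 to 0.010. Slides along x, 3 N friction, stays where left; the knob moves with it. The fixed post is a steel bar 24 x 24 mm, top 12 above the pin axis; with the pin home it stands from 8 to 32 ahead of the hinge. Strap 36 along x, 170 along y, centred on the post. Behind the knob nothing is higher than the battens.
- clamp_ring (a joint): Angle of that pin's ring, rad: 0 flat round the post and over the pin tip, 1.57 straight up, more leans back to the knob (stop 1.9). Loop of 5.4 mm wire, 44 mm wide along y, round far end 48 from the hinge. Light spring towards 0 on a stiff hinge: it stays where left, starts 1.35 to 1.65, and takes 1 to 2 N at its end to push forward and press flat. It passes the post only with the pin home.
- empty_loop (a point): Middle of the round far end of the ring on the other, empty hold-down, which has no battens (strap lying on its base plate). Same sizes, pin also half out, ring also up: ring end about 108 mm above the table. To be left alone. Its x axis points from the hinge to this ring end (up), y is level, across its pin.

How it is judged (in metres and radians):
On the way, in this order (a step that is already met when the one before it is completed fails the run):
1. the linch pin of the hold-down with the battens is pushed home (value of joint clamp_pin above 0.026 m), for 0.1 s.
2. its ring is flipped down over the pin end (value of joint clamp_ring below 0.2 rad), for 0.2 s.
At the end, for the whole second after the job is handed in: The linch pin of the hold-down with the battens is home to within 4 mm, its ring lies flat over the pin end to within 0.2 rad, and the ring end of the empty hold-down is within 15 mm of where it started (value of joint clamp_pin above 0.026 m and value of joint clamp_ring below 0.2 rad and distance of empty_loop from where it was at the start of the episode below 0.015 m); the robot touches nothing.
It fails at once if the empty hold-down's pin or ring is moved by more than 15 mm (distance of empty_loop from where it was at the start of the episode above 0.015 m).
It fails at once if the ring is folded down while the pin is not yet home (value of joint clamp_ring below 0.6 rad and value of joint clamp_pin below 0.024 m).
It also fails if it takes over 35 s, if anything falls off the work surface, if the arm or the gripper's body presses on something with over 40 N, if the wrist force passes 120 N, or if a joint passes its speed limit or range.

## Working session

There is one attempt and no reset: what is moved stays moved. The work goes in short steps, each a Python script; the robot and the scene stay as the last script left them, time stands still between calls to the robot, and variables do not carry over. Pictures are saved under pics/ and viewed, at most 10 in all, crops included, and the job is handed in when it is done.

```bash
ls; mkdir -p pics; python3 - <<'E'
from plant import bot
import cv2,numpy as np,json
for n in("top","side","wrist"):
    im=bot.camera(n); cv2.imwrite(f"pics/{n}0.png",im[:,:,::-1])
    c=bot.get_calibration(n); print(n,{k:np.round(np.array(v),4).tolist() for k,v in c.items()})
s=bot.read_state(); print(s)
E
```

```text
pics
top {'fx': 440.3989, 'fy': 440.3989, 'cx': 283.6133, 'cy': 214.7318, 'view': [[0.0213, -0.9997, 0.0136, -40.9431], [0.9941, 0.0227, 0.1064, -520.3713], [-0.1067, 0.0112, 0.9942, -887.2143], [0.0, 0.0, 0.0, 1.0]]}
side {'fx': 455.5124, 'fy': 455.5124, 'cx': 273.3342, 'cy': 215.5179, 'view': [[-0.7356, -0.6772, -0.0171, 368.0314], [0.4954, -0.555, 0.6683, -357.42], [-0.4621, 0.4831, 0.7437, -793.1417], [0.0, 0.0, 0.0, 1.0]]}
wrist {'fx': 300.1306, 'fy': 300.1306, 'cx': 281.7082, 'cy': 210.2699, 'T_tool_cam': [[-0.0002, 0.9686, 0.2486, 68.2007], [1.0, 0.0001, 0.0004, -0.265], [0.0003, 0.2486, -0.9686, -158.1238], [0.0, 0.0, 0.0, 1.0]]}
{'t': 0.15, 'joint_pos': array([ 1.53010565e+00,  3.59218858e-01,  1.12591762e-02, -2.72100641e-04,
       -1.22411447e+00, -2.88094636e-01]), 'qvel': array([-0.00174247, -0.0026254 ,  0.00372035,  0.00278286,  0.00012457,
       -0.0021827 ]), 'tau': array([ 2.64457531e-04, -5.83274388e+01,  2.93293440e+01,  7.00112566e+00,
        8.78313702e-03, -1.12955163e-04]), 'tcp_pos': array([217.85619944, 638.47029201, 225.83261454]), 'eef_rot': array([ 9.86510142e-01, -1.63698856e-01, -4.81153773e-05,  6.49816838e-04]), 'contact_force': array([-0.16415138, -0.30431117, -0.6129145 ]), 'moment': array([0.01202622, 0.01084326, 0.037191  ]), 'finger_force': 0.0, 'width': 87.91297909950967}
```

View pics/top0.png

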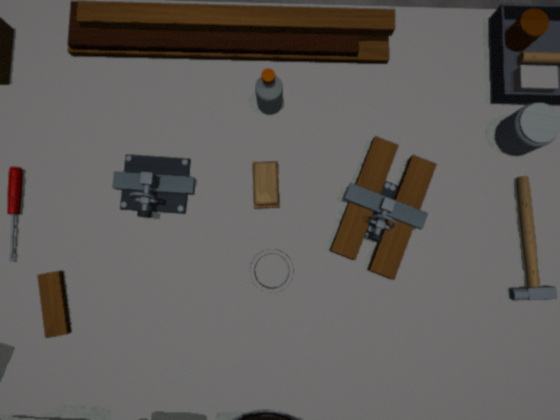

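View pics/side0.png

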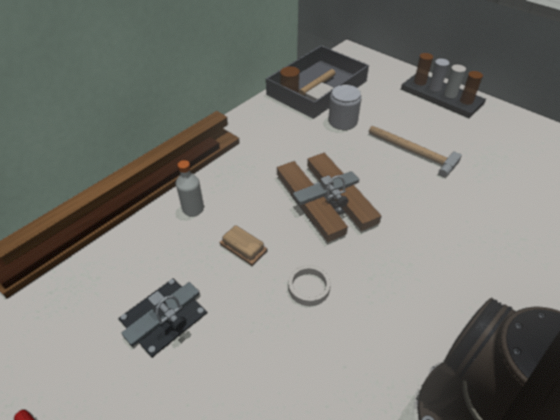

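The top view shows the battened clamp at about (385,206), with its knob on the lower, robot side, and the empty one at (150,185). The side view agrees. I'll move the wrist camera over the battened clamp.

```bash
cat > h.py <<'E'
from plant import bot
import cv2,numpy as np
from scipy.spatial.transform import Rotation as R
def ray(name,uv,pose=None):
    c=bot.get_calibration(name)
    d=np.array([(uv[0]-c["cx"])/c["fx"],-(uv[1]-c["cy"])/c["fy"],-1.])
    if name=="wrist":
        T=np.eye(4);T[:3,:3]=R.from_quat(pose[1]).as_matrix();T[:3,3]=pose[0]
        M=T@np.array(c["T_tool_cam"])
    else: M=np.linalg.inv(np.array(c["view"]))
    return M[:3,3],M[:3,:3]@d
def onz(name,uv,z,pose=None):
    o,d=ray(name,uv,pose); return o+d*(z-o[2])/d[2]
def down(yaw): # tool z down, tool x at heading yaw
    return (R.from_euler('z',yaw)*R.from_euler('x',np.pi)).as_quat()
E
python3 - <<'E'
from h import *
a=onz("top",(343,254),38);b=onz("top",(386.5,142.5),38)
c=onz("top",(406,165),38);d=onz("top",(383,275),38)
print(a,b,np.linalg.norm(b-a)); yaw=np.arctan2(*(b-a)[[1,0]]);print(yaw)
p=onz("top",(385,206),60);print(p, onz("top",(147,190),60))
s=bot.read_state();print(R.from_quat(s["eef_rot"]).as_matrix().round(3))
u=np.array([np.cos(yaw),np.sin(yaw),0])
for k in(0,np.pi):
    for off in(-50,0,50):
        q=p+off*u; q[2]=250; print(k,off,bot.solve_ik(q,down(yaw+k)))
E
```

```text
[ 442.30253533 -152.17544353   38.        ] [ 677.44782563 -242.01300091   38.        ] 251.7222561926642
-0.36493823163957906
[ 540.0755892  -233.06178535   60.        ] [561.41810442 246.356519    60.        ]
[[ 0.946 -0.323 -0.   ]
 [-0.323 -0.946 -0.001]
 [ 0.     0.001 -1.   ]]
0 -50 [-4.69995390e-02  1.18143867e-01 -2.53060432e-01  4.44089210e-16
 -1.19959203e+00  1.25285763e+00]
0 0 [-7.52498010e-02  2.02476255e-01 -1.50055064e-01  4.44089210e-16
 -1.21826501e+00  1.28110790e+00]
0 50 [-9.88047336e-02  2.85341170e-01 -3.96637382e-02  4.44089210e-16
 -1.24579142e+00  1.30466283e+00]
3.141592653589793 -50 [-4.69995390e-02  1.18143867e-01 -2.53060432e-01 -4.44089210e-16
 -1.19959203e+00 -1.88873502e+00]
3.141592653589793 0 [-7.52498010e-02  2.02476255e-01 -1.50055064e-01 -4.44089210e-16
 -1.21826501e+00 -1.86048476e+00]
3.141592653589793 50 [-9.88047336e-02  2.85341170e-01 -3.96637382e-02 -4.44089210e-16
 -1.24579142e+00 -1.83692982e+00]
```

View pics/wrist0.png

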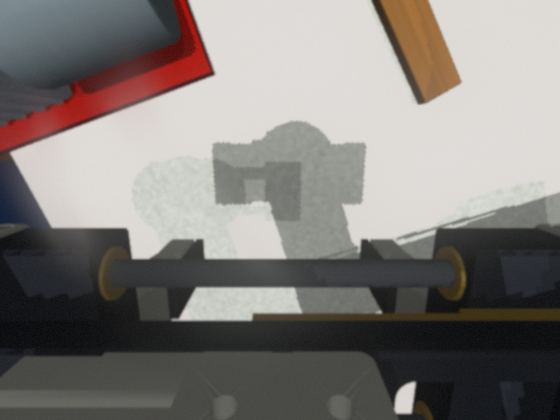

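The wrist view sees the zone ahead of tool +x, with the fingers filling rows below 220. I'll park 85 mm behind the clamp, with tool x along the pin.

```bash
python3 - <<'E'
from h import *
s=bot.read_state();p=s["tcp_pos"];bot.line_to([p[0],p[1],300])
yaw=-.365;u=np.array([np.cos(yaw),np.sin(yaw),0])
q=np.array([540,-233,0])-95*u;q[2]=220
bot.move_ptp(q,down(yaw)); bot.move_gripper(0,20); bot.pause(.3)
s=bot.read_state();im=bot.camera("wrist");cv2.imwrite("pics/w1.png",im[:,:,::-1])
np.savez("w1.npz",p=s["tcp_pos"],q=s["eef_rot"]);print(s["t"],s["tcp_pos"],q,s["width"],s["contact_force"])
E
```

```text
5.575 [ 451.24252895 -199.08423847  219.98011582] [ 451.25824269 -199.08981702  220.        ] 0.4530076833728744 [ 0.03656941 -0.46877659  0.16136775]
```

View pics/w1.png

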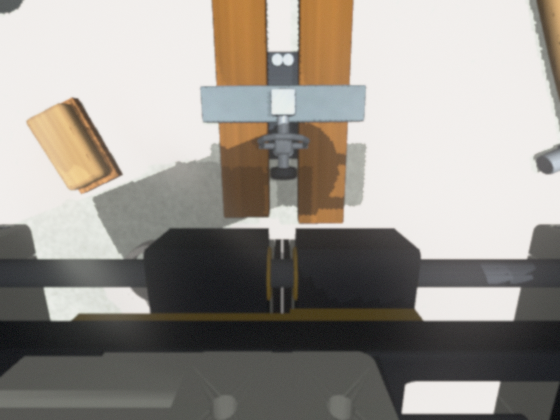

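The picture shows the strap centred at (283,104), the post top at (283,102), the ring at row ~142 and the knob at (284,172), all well aligned. Next I'll measure and zoom in once.

```bash
python3 - <<'E'
from h import *
z=np.load("w1.npz");P=(z["p"],z["q"])
im=cv2.imread("pics/w1.png");hsv=cv2.cvtColor(im,cv2.COLOR_BGR2HSV)
b=im[:,:,0].astype(int);r=im[:,:,2].astype(int)
m=((b-r>8)&(b>70)&(b<190)).astype(np.uint8);m[200:]=0
m=cv2.morphologyEx(m,cv2.MORPH_OPEN,np.ones((5,5)))
cs,_=cv2.findContours(m,0,2);c=max(cs,key=cv2.contourArea)
rc=cv2.minAreaRect(c);print(rc)
w=np.array([onz("wrist",x,52,P) for x in cv2.boxPoints(rc)]);print(w.round(1),w.mean(0))
L=[np.linalg.norm(w[i]-w[i-1]) for i in range(4)];print(L)
i=int(np.argmax(L));v=w[i]-w[i-1];print("strap yaw",(np.arctan2(-v[0],v[1])+np.pi/2)%np.pi-np.pi/2)
br=((r-b>40)).astype(np.uint8);br[225:]=0;br[:,:200]=0;br[:,370:]=0
for lo,hi in((200,283),(284,370)):
    mm=br.copy();mm[:,:lo]=0;mm[:,hi:]=0
    o=np.array([np.flatnonzero(mm[y])[0 if lo==200 else -1] for y in list(range(5,80))+list(range(180,210))]);y=np.r_[5:80,180:210]
    k=np.polyfit(y,o,1);A=onz("wrist",(np.polyval(k,200),200),38,P);B=onz("wrist",(np.polyval(k,10),10),38,P);print("batten yaw",np.arctan2(B[1]-A[1],B[0]-A[0]),A,B)
for n,uv,h in(("post",(283,102),72),("knobback",(284,179),60),("ringend",(283,142),107)):print(n,onz("wrist",uv,h,P))
cv2.imwrite("pics/w1c.png",cv2.resize(im[75:195,230:340],None,fx=5,fy=5,interpolation=cv2.INTER_CUBIC))
E
```

```text
((296.882568359375, 97.83221435546875), (127.84808349609375, 58.565650939941406), 10.007979393005371)
[[ 551.3 -178.1   52. ]
 [ 597.9 -209.3   52. ]
 [ 533.6 -320.    52. ]
 [ 483.2 -293.4   52. ]] [ 541.48025306 -250.2284856    52.        ]
[np.float64(133.8918021882144), np.float64(56.07550808402591), np.float64(128.0046872970749), np.float64(57.00275875310475)]
strap yaw -0.5334140485995764
batten yaw -0.2808755364984238 [ 464.64889901 -144.92040653   38.        ] [ 651.9353637  -198.95301927   38.        ]
batten yaw -0.36161486806562837 [ 419.67973827 -262.54597975   38.        ] [ 601.33269606 -331.25578156   38.        ]
post [ 541.86858061 -234.61110544   72.        ]
knobback [ 470.08178917 -208.44057365   60.        ]
ringend [ 507.68502946 -221.43565713  107.        ]
```

View pics/w1c.png

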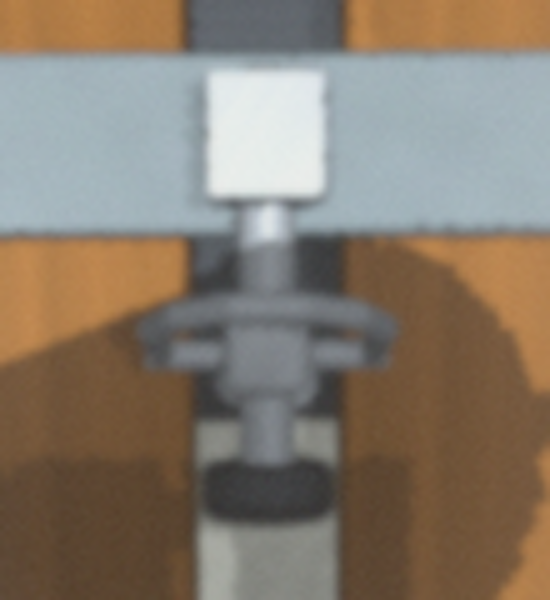

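The crop gives the post top centred at (283.3,101.5) and 24 mm wide as specified. The knob's back edge is at (283.9,179.4), and the ring is upright ahead of it. Now the push.

```bash
python3 - <<'E'
from h import *
z=np.load("w1.npz");P=(z["p"],z["q"])
im=cv2.imread("pics/w1.png");g=cv2.GaussianBlur(im,(3,3),0)[:,:,2].astype(float)
cols=np.r_[222:262,302:345]
gr=np.diff(g,axis=0)
for lo,hi,sg in((80,92,-1),(116,128,1)):
    e=lo+np.argmax(abs(gr[lo:hi,cols]),axis=0)+.5
    k=np.polyfit(cols,e,1);A=onz("wrist",(222,np.polyval(k,222)),52,P);B=onz("wrist",(345,np.polyval(k,345)),52,P)
    d=A-B;print("strap yaw",np.arctan2(-d[0],d[1]), (np.std(e-np.polyval(k,cols))))
    print("edge mid",onz("wrist",(283.3,np.polyval(k,283.3)),52,P))
post=onz("wrist",(283.3,101.5),72,P);kn=onz("wrist",(283.9,179.4),74,P)
d=post-kn;yaw=np.arctan2(d[1],d[0]);print(post,kn,"dist",np.hypot(*d[:2]),"yaw",yaw)
E
```

```text
strap yaw -0.35717715892050106 0.39562250218599665
edge mid [ 559.66735402 -241.80378078   52.        ]
strap yaw -0.3635454213508785 0.9883852315522205
edge mid [ 524.74463863 -228.50305158   52.        ]
[ 542.19064667 -235.04313885   72.        ] [ 471.71497117 -208.84555093   74.        ] dist 75.18732904844722 yaw -0.3558965679721117
```

Everything agrees: the strap centre matches the post, the knob-to-post distance of 75.2 mm gives p ≈ 8.8 mm, and the yaw is -0.358.

```bash
cat >> h.py <<'E'
yaw=-.358; u=np.array([np.cos(yaw),np.sin(yaw),0]); C=np.array([542.2,-235.1,0])
def at(x,z): # x: finger centre along pin from post centre
    q=C+x*u; q[2]=z; return q
E
python3 - <<'E'
from h import *
bot.move_ptp(at(-105,120),down(yaw)); bot.line_to(at(-105,61),200)
bot.pause(.1);f0=bot.read_state()["contact_force"]
bot.line_to(at(-70,61),80)
x=-70
while x<-57:
    s=bot.read_state();f=-(s["contact_force"]-f0)@u
    if f>14:break
    x+=1;bot.line_to(at(x,61),40)
s=bot.read_state();print("x",x,(s["tcp_pos"]-C)@u,"f",f,s["t"])
bot.line_to(at(x-10,61),100)
bot.line_to(at(-95,61),200);bot.line_to(at(-95,220),250);bot.pause(.1)
s=bot.read_state();im=bot.camera("wrist");print(s["t"],s["tcp_pos"])
np.savez("w2.npz",p=s["tcp_pos"],q=s["eef_rot"])
cv2.imwrite("pics/w2.png",im[:,:,::-1]);cv2.imwrite("pics/w2c.png",cv2.resize(im[75:195,230:340,::-1],None,fx=5,fy=5,interpolation=cv2.INTER_CUBIC))
E
```

```text
x -62 -66.22552915290792 f 14.412503903854672 9.2417
10.6417 [ 452.67773484 -201.74725616  218.71862581]
```

View pics/w2c.png

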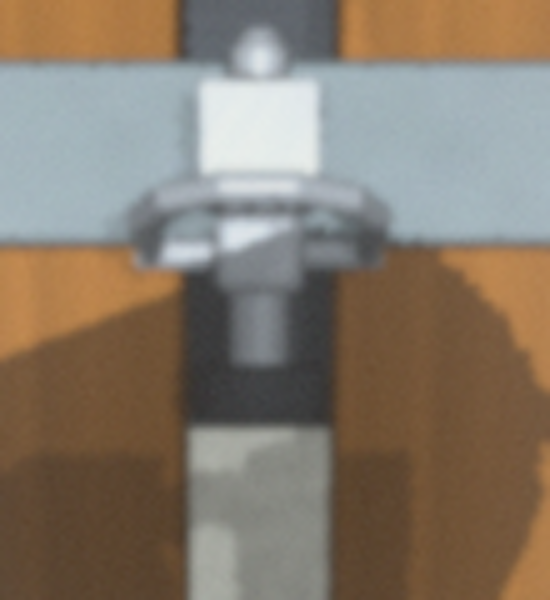

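```bash
python3 - <<'E'
from h import *
z=np.load("w2.npz");P=(z["p"],z["q"])
f=lambda c:(230+c[0]/5,75+c[1]/5)
for n,c,h in(("post",(260,127),72),("tip top",(260,28),62),("shaft/knob front",(260,366),72),("hinge block rear",(260,290),66),("strapfront",(260,62),52),("straprear",(260,243),52)):
    w=onz("wrist",f(c),h,P);v=np.array([-u[1],u[0],0]);print(n,w.round(1),round((w-C)@u,1),round((w-C)@v,1))
im=cv2.imread("pics/w2.png")[135:170,260:305].astype(float)*3
cv2.imwrite("pics/w2d.png",cv2.resize(np.clip(im,0,255).astype(np.uint8),None,fx=12,fy=12,interpolation=cv2.INTER_CUBIC))
E
```

```text
post [ 544.8 -236.2   72. ] 2.8 -0.1
tip top [ 562.8 -242.9   62. ] 22.0 -0.1
shaft/knob front [ 502.8 -220.4   72. ] -42.1 -0.1
hinge block rear [ 516.5 -225.6   66. ] -27.4 -0.1
strapfront [ 558.2 -241.2   52. ] 17.2 -0.1
straprear [ 525.3 -228.9   52. ] -18.0 -0.1
```

View pics/w2d.png

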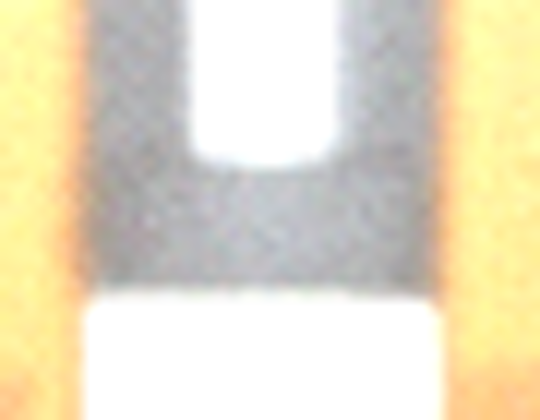

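The pin is home: its tip is 22 mm past the post centre (22 expected) and the knob front is at -42 (-42 expected). Now I'll flip the ring and press it flat.

```bash
python3 - <<'E'
from h import *
fr=lambda f,h:at(f-29.5,60+h)
bot.line_to(fr(-34,60),250);bot.line_to(fr(-34,33),120);bot.pause(.1)
f0=bot.read_state()["contact_force"]
for f,h,v in((0,33,100),(20,32,70),(32,28,60),(42,23,60),(60,20,60)):
    bot.line_to(fr(f,h),v);s=bot.read_state();d=s["contact_force"]-f0
    print(f,h,"act",round((s["tcp_pos"]-C)@u+29.5,1),round(s["tcp_pos"][2]-60,1),"F",round(d@u,1),round(d[2],1))
    if np.linalg.norm(d)>25:print("stop");break
else:
    h=20
    while h>0:
        h-=2;bot.line_to(fr(60,h),40);s=bot.read_state();d=s["contact_force"]-f0
        print(h,round(s["tcp_pos"][2]-60,1),round(d[2],1))
        if d[2]>9:break
    bot.pause(.3);bot.line_to(fr(60,40),120)
    bot.line_to(at(-95,110),250);bot.line_to(at(-95,220),250);bot.pause(.1)
s=bot.read_state();im=bot.camera("wrist");print(s["t"],s["tcp_pos"])
np.savez("w3.npz",p=s["tcp_pos"],q=s["eef_rot"])
cv2.imwrite("pics/w3.png",cv2.resize(im[75:195,230:340,::-1],None,fx=5,fy=5,interpolation=cv2.INTER_CUBIC))
cv2.imwrite("pics/s3.png",cv2.resize(bot.camera("side")[140:250,260:400,::-1],None,fx=5,fy=5,interpolation=cv2.INTER_CUBIC))
E
```

```text
0 33 act -0.3 32.8 F 0.8 -1.5
20 32 act 20.4 31.8 F 0.3 -1.9
32 28 act 32.3 27.7 F 0.0 -2.0
42 23 act 42.5 22.8 F -0.4 -2.1
60 20 act 60.6 19.9 F 0.9 -0.9
18 17.9 -1.1
16 15.8 -1.5
14 13.8 -0.8
12 11.8 -0.6
10 9.8 -0.8
8 7.8 -1.7
6 5.8 -0.9
4 3.8 -1.1
2 2.4 2.2
0 1.4 11.8
18.425 [ 452.90467245 -201.81298553  218.73552924]
```

View pics/w3.png

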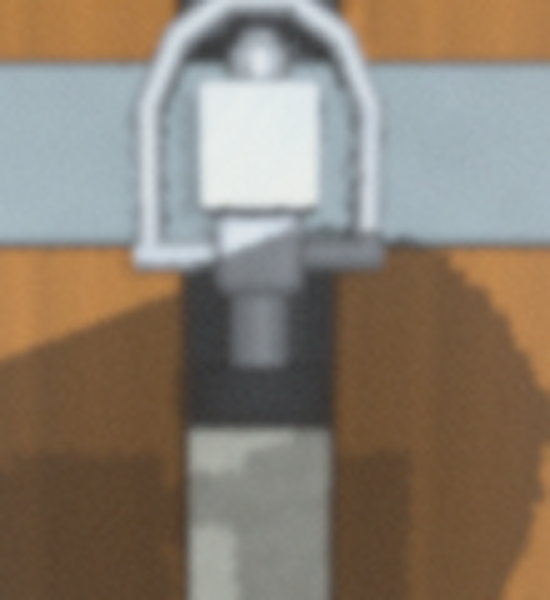

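View pics/s3.png

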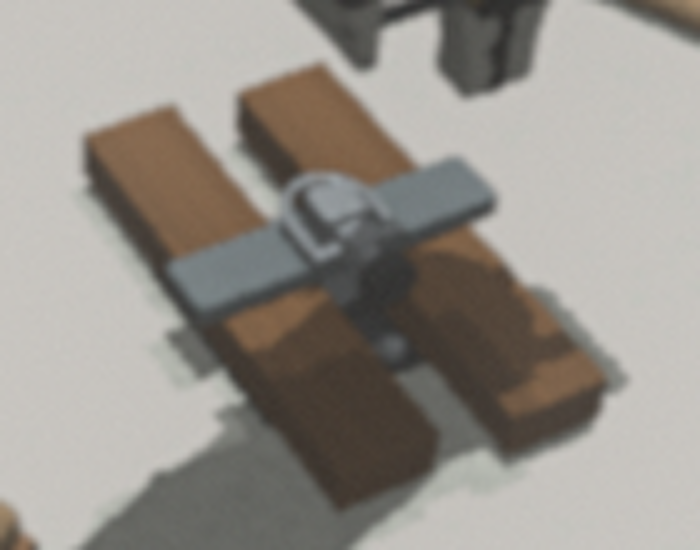

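The ring lies flat round the post and over the pin tip in both views: its far end is at crop (260,5) in the wrist view, and the press stopped hard at one wire radius (2.4 mm). The pin is still home, with its tip at (260,50), and the arm is clear, so I'm handing in.

```bash
python3 -c "
from plant import bot
print(bot.close_job())"
```

```text
the job is handed in; nothing more can be done
None
```

The job is handed in: on the hold-down with the battens the linch pin is pushed home and its ring then pressed flat over the pin's far end, both confirmed in the camera images; the arm stayed away from the empty hold-down, and the hand-in call gave no verdict.

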